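# Bolt the records box through its slotted locking disc

## Task

Lock the teal records box on the desk: with a fingertip, push the slotted disc on its lid round by its fins until the slot lines up with the bar, then push the bar through the disc until it is fully home in the keeper at the end of the box. Only push, gently, with the shut fingertips or the outside of a finger; do not squeeze the fins or the bar's push plate between the fingers, do not lift or drag the box, and leave the other things where they are.

Things in the scene. Friction and masses are not known exactly. Their poses are not given: they have to be found in the camera images.
- records_box: Flat teal document box, 239 (its x) x 317 (its y) x 34 mm, loose on the desk, about 3 kg; it slides if pushed with more than about 12 N. Origin: centre of its underside, z up. The lock sits on its lid (34 mm above the desk) on the middle line of the long side; the bar travels toward the box's -y.
- lock_frame (a point): Point on the lid below the disc's axis, 100 mm from the box centre toward the box's -y. Its x axis points along the bar's line, the way the bar is pushed (the box's -y), z up. The bar's guide rails run from 211 to 53 mm before the disc's axis, 30 mm wide over both, 18 mm high over the lid; a strap 56 to 64 mm before the axis crosses the bar, 22 mm high.
- disc (a joint): Turn of the steel disc (76 mm across, top 20 mm over the lid, a slot 20 mm wide right across it), rad, counter-clockwise from above. The slot is in line with the bar at 0 and equally at 3.1416 (either will do); stops at -0.35 and 3.49; starts at 0.7 to 2.44. Light friction (0.04 N m), stays where it is left. Out of line by more than about 0.2 rad, the bar may run against its rim.
- slot (a point): Centre of the disc's slot, on the disc's axis, 12 mm over the lid. Turns with the disc: its x axis runs along the slot.
- fin_a (a point): Middle of the top edge of one of two identical upright thumb fins on the disc, 24.5 mm from its axis, square to the slot (slot's +y side). Each fin is a flat plate 8 mm thick (along the slot), 14.5 to 34.5 mm from the axis, from the disc's top (20 mm over the lid) to 51 mm over the lid. Pushing its flat face sideways turns the disc.
- fin_b (a point): The same point of the opposite fin (on the slot's -y side).
- bar (a joint): Travel of the bar, m, growing toward the keeper: 0 fully drawn back, 0.132 fully home (stop). Starts at 0 to 0.015. Friction about 1.5 N; stays where it is left. The bar is 14 mm wide, 7 to 17 mm over the lid, with a tapered nose; at 0 the nose is 56 mm before the disc's axis, 18 mm short of its rim.
- push_plate (a point): Middle of the rear face of the upright push plate at the bar's tail: 8 mm thick, 36 mm wide across the bar, 17 to 53 mm over the lid; this point is 35 mm over the lid, on the bar's line, 206 mm before the disc's axis when the bar is at 0. Push it from this face along the bar. Behind it are only the low rails, then bare lid.
- keeper_eye (a point): Centre of the hole in the keeper, a steel arch on the end wall of the box 62.5 mm beyond the disc's axis, 12 mm over the lid; its arch reaches 28 mm over the lid. With the bar home its nose stands 10 mm out beyond it.
- sticky_block: Bystander: yellow block of sticky notes, 76 x 76 x 18 mm, loose on the lid beside the lock. Origin at the centre of its underside.
- highlighter: Bystander: green highlighter lying loose on the lid beside the lock, 16 x 120 x 18 mm, along its y. Origin at the centre of its underside.
- glue_stick: Bystander: yellow and green glue stick, 27 mm across, 88 mm high, standing loose on the desk in front of the box. Origin at the centre of its base.
- wipes_tub: Bystander: round white tub with a blue lid, 55 mm across, 80 mm high, loose on the desk. Origin at the centre of its base.
- swab_box: Bystander: teal swab carton, 80 x 119 x 56 mm, loose on the desk. Origin at the centre of its underside.

How it is judged (in metres and radians):
On the way, in this order (a step that is already met when the one before it is completed fails the run):
1. the disc's slot is turned into line with the bar while the bar is still drawn back (angle between the x axis of slot and the x axis of lock_frame, either way round below 0.3 rad and value of joint bar below 0.06 m), for 0.1 s.
2. the bar is pushed through the disc and home in the keeper (angle between the x axis of slot and the x axis of lock_frame, either way round below 0.2 rad and value of joint bar above 0.127 m), for 0.1 s.
At the end, for the whole second after the job is handed in: The disc's slot is in line with the bar (within 0.2 rad) and the bar stands through it, pushed home in the keeper (travel over 127 of 132 mm); the box is at rest, flat on the desk and within 30 mm of where it stood; the bystanders are within 45 mm of where they stood and the glue stick upright (all of step 2 and linear speed of records_box below 0.01 m/s and height (world z) of records_box below 0.006 m and angle between records_box's own z axis and vertical below 0.05 rad and distance of records_box from where it was at the start of the episode below 0.03 m and angle between glue_stick's own z axis and vertical below 0.2 rad and distance of each of sticky_block, highlighter, glue_stick, wipes_tub, swab_box from where it was at the start of the episode below 0.045 m); the robot touches nothing.
It fails at once if the disc or the bar is squeezed between the fingers, or pushed roughly (contact force between the fingers and disc above 40 N or contact force between the fingers and bar above 40 N).
It fails at once if the records box is lifted or tipped (height (world z) of records_box above 0.012 m or angle between records_box's own z axis and vertical above 0.1 rad).
It fails at once if the records box is dragged more than 30 mm (distance of records_box from where it was at the start of the episode above 0.03 m).
It fails at once if a bystander is lifted, carried or knocked away (distance of any of sticky_block, highlighter, glue_stick, wipes_tub, swab_box from where it was at the start of the episode above 0.045 m or angle between glue_stick's own z axis and vertical above 0.5 rad or height (world z) of any of sticky_block, highlighter above 0.055 m or height (world z) of any of glue_stick, wipes_tub, swab_box above 0.02 m).
It also fails if it takes over 58 s, if anything falls off the work surface, if the arm or the gripper's body presses on something with over 40 N, if the wrist force passes 120 N, or if a joint passes its speed limit or range.

## Robot

A 7-joint arm with a two-finger parallel gripper is mounted at the origin on a cart in front of the work surface, level with it; the furniture and walls round the work are solid. World frame = base frame: x ahead of the robot, y to its left, z up, the work surface at z = 0. Lengths are in mm, angles in rad, forces in N, time in s.
With the tool pointing down it reaches from about 425 to 875 mm from the base axis. Payload 9.9 kg.
Tool frame: the origin (TCP) lies at the very end of the fingers, on their centre line; the grasp point (between the pads) lies 19 mm behind it; z points along the fingers, y is the line along which they close (so a half turn about z gives the same grasp; the last joint's range is limited). The gripper opens to 85 mm and grips with 20 to 120 N. Pads are 22 mm wide; open, the fingers measure 114 mm over their backs; the gripper's body (76 mm by 85 mm) begins 54 mm behind the grasp point. The pads swing forward as they close: fully open they stand 13 mm farther back than shut.
Start: joints at [1.242, 0.576, 0.025, 1.437, -0.015, 1.129, -0.057], TCP at [163.599, -654.877, 231.289] pointing down, gripper open.
Joint ranges: [-2.76, 2.76], [-0.34, 2.15], [-1.52, 1.57], [0.19, 2.46], [-1.09, 4.23], [0.17, 1.99], [-2.82, 2.82]. Speed limits (rad/s): [2.22, 2.22, 3.01, 3.01, 3.14, 3.14, 3.14].

## Interface

Orientations are given as [roll, pitch, yaw] about the fixed x, y, z axes, in that order (R = Rz(yaw) Ry(pitch) Rx(roll)).
In Python, from rig import manip, read_camera gives the robot as it stands.
- The arm moves only by the tool carry_out, never from a script. Its argument "targets" is a list of rows, each a list of 3 entries, a list of its own where there are three numbers: the closure, from -1 (fully open) to 1 (shut), so that 0 is half open, then the shift along the tool's x, y, z in mm, then the turn, a rotation vector about the tool's x, y, z in rad. In form: [[claw, [x, y, z], [rx, ry, rz]], ...]. A call has 1 to 8 rows; each row shifts and turns the commanded pose from where the row before left it, along the tool's axes as they then stand; what a row does not reach is not made up. A row lasts 1/12 s, in which the tool goes at most 41.7 mm and 7.16 degrees, less where a joint would pass 70% of its speed; a pose out of reach is approached as far as the arm can. A call with a gripper value outside its range is refused whole. The fingers move at their own pace and stop on an object; the grip force is fixed at half the most. Time passes only in rows, so rows that do not move let the fingers close. It gives the time, the measured TCP pose, the force, the opening and the grip force at its end, in the units of the state.
- manip.state(): the state, without advancing time (a new reading comes with each control period).
- read_camera(name): name is "side" or "top"; returns a dict with "frame" (480x640x3 uint8, red, green, blue), "intrinsics" (3x3 intrinsics, pixels), "rvec" (rotation vector, rad) and "tvec" (3), from world to camera coordinates, as OpenCV has them. Camera axes: x right, y down, z forward; pixel columns grow to the right and rows downward; lengths in mm; the calibration is good to about 2 mm. A picture is of the moment at which its call begins. There is no depth.
- manip.hand_in(): hands the job in; it is judged then, once.
The state is a dict: "t": time; "q": joint angles; "dq": joint speeds; "joint_efforts": joint torques, N m; "tcp_pos": TCP position; "orientation": TCP orientation; "contact_force": force on the tool from outside, world axes, zero at the start; "wrist_torque": the same for the moment, N m; "finger_gap": finger opening in mm; "grasp_force": force on a finger pad.
Only numpy, scipy, OpenCV 4.12 (cv2) and the standard library are available. Lean on these libraries where they do the work, as an engineer would, in place of code of your own. Each camera call takes 0.05 s, during which the arm holds its last target. There are 200 camera calls.

## Working session

There is one attempt and no reset: what is moved stays moved. The work goes in short steps, Python scripts to look and compute and a tool call to move; the robot and the scene stay as the last step left them, time stands still between calls to the robot, and variables do not carry over. Pictures are saved under pics/ and viewed, at most 10 in all, crops included, and the job is handed in when it is done.

Besides the shell and the picture viewer there is one more tool, called in YAML: its name, and indented under it one key for each argument. carry_out: Moves the arm, as the interface text tells. Its arguments: {"type":"object","properties":{"targets":{"type":"array","items":{"type":"array"}}},"required":["targets"]}

```bash
mkdir -p pics
python3 - <<'E'
from rig import manip, read_camera
import cv2,pickle
d={}
for n in("top","side"):
    c=read_camera(n); d[n]=c; cv2.imwrite(f"pics/{n}0.png",c["frame"][:,:,::-1])
    R=cv2.Rodrigues(c["rvec"])[0]; print(n,(-R.T@c["tvec"].reshape(3)).round(),c["intrinsics"][0,0])
pickle.dump(d,open("c0.pkl","wb")); print(manip.state())
E
```

```text
top [ 479.   24. 1021.] 500.0856239856794
side [ 392. -759.  586.] 502.4009961446615
{'t': 0.1, 'q': array([ 1.24218387,  0.57643758,  0.02482104,  1.43781427, -0.01497685,
        1.1289798 , -0.05650149]), 'dq': array([-5.05516156e-04,  4.42047318e-05,  1.02644847e-04, -2.40603997e-03,
       -1.56448736e-04, -4.61914215e-04, -6.53660476e-04]), 'joint_efforts': array([ 5.23096896e-03, -7.67305255e+01,  2.25778095e+00, -2.86607534e+01,
        1.59101741e-02,  8.56607629e-03,  1.26048991e-05]), 'tcp_pos': array([ 163.5226852 , -654.4878517 ,  230.53875188]), 'orientation': array([-3.14014009e+00,  8.03571987e-05,  2.44875645e-01]), 'contact_force': array([ 0.58490025, -0.54252595,  0.05666704]), 'wrist_torque': array([-0.03994471,  0.0598186 , -0.01361397]), 'grasp_force': 0.0, 'finger_gap': 84.88178290328308}
```

View pics/top0.png

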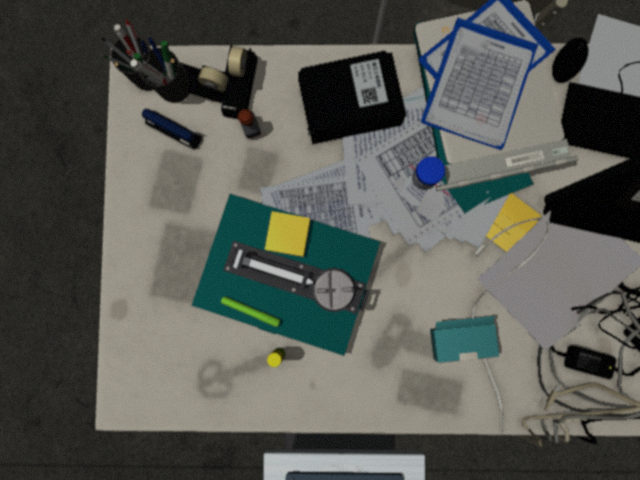

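View pics/side0.png

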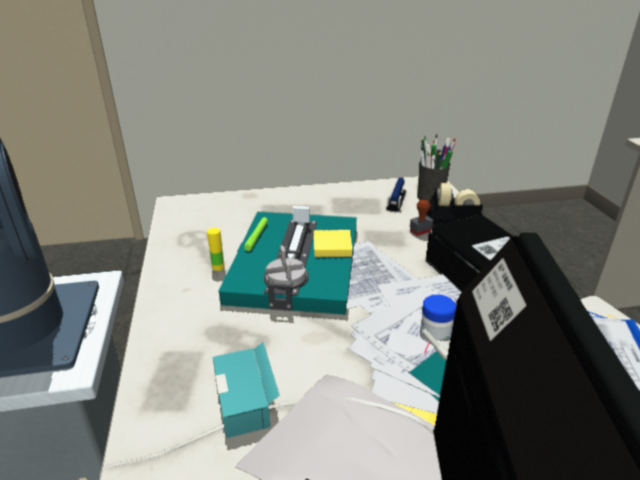

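The top view shows the teal box (px 193–383, 195–355), with the disc near (334,290), the push plate near (236,258) and the keeper near (371,298). The side view agrees, with the disc at (286,272) and the plate at (301,214). Next I'll measure and zoom in.

```bash
cat > h.py <<'E'
import cv2,numpy as np
def ray(c,u,v,z):
    K=c["intrinsics"];R=cv2.Rodrigues(c["rvec"])[0];o=-R.T@c["tvec"].reshape(3)
    p=cv2.undistortPoints(np.array([[[u,v]]],float),K,None).reshape(2)
    d=R.T@np.array([p[0],p[1],1]);return o+d*(z-o[2])/d[2]
def proj(c,P):
    return cv2.projectPoints(np.array(P,float).reshape(-1,3),c["rvec"],c["tvec"],c["intrinsics"],None)[0].reshape(-1,2)
E
python3 - <<'E'
import pickle;from h import *
d=pickle.load(open("c0.pkl","rb"));c=d["top"];f=c["frame"]
h=cv2.cvtColor(f,cv2.COLOR_RGB2HSV)
m=cv2.inRange(h,(75,120,30),(100,255,130));
cs=max(cv2.findContours(cv2.morphologyEx(m,cv2.MORPH_CLOSE,np.ones((5,5))),0,2)[0],key=cv2.contourArea)
r=cv2.minAreaRect(cs);b=cv2.boxPoints(r)
P=np.array([ray(c,u,v,34) for u,v in b]);print(b.round(1),P.round(1),[np.linalg.norm(P[i]-P[i-1]).round(1) for i in range(4)],P.mean(0).round(1))
im=cv2.resize(f[225:325,215:385],None,fx=4.7,fy=4.7,interpolation=cv2.INTER_CUBIC)
im2=d["side"]["frame"][195:315,215:365]; im2=cv2.resize(im2,None,fx=4.7,fy=4.7,interpolation=cv2.INTER_CUBIC)
cv2.imwrite("pics/z1.png",im[:,:,::-1]);cv2.imwrite("pics/z2.png",im2[:,:,::-1])
E
```

```text
[[191.7 304.8]
 [229.8 192.9]
 [380.9 244.3]
 [342.9 356.2]] [[441.5 301.5  34. ]
 [664.7 230.7  34. ]
 [562.3 -71.2  34. ]
 [343.9   3.5  34. ]] [np.float64(313.6), np.float64(234.2), np.float64(318.8), np.float64(230.8)] [503.1 116.1  34. ]
```

View pics/z1.png

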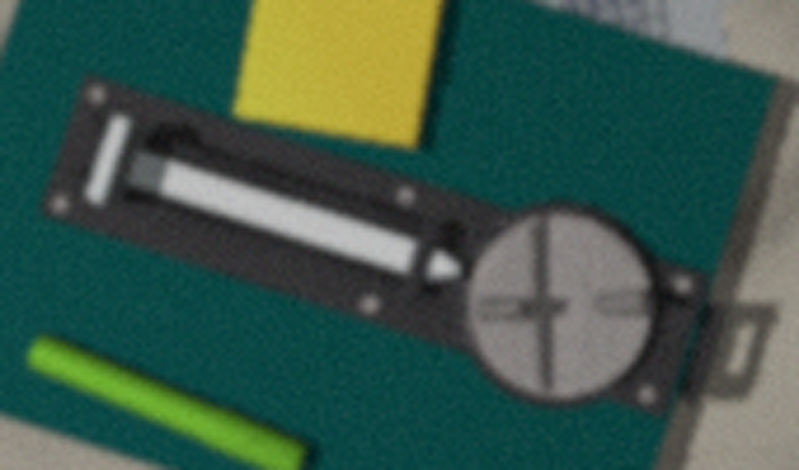

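View pics/z2.png

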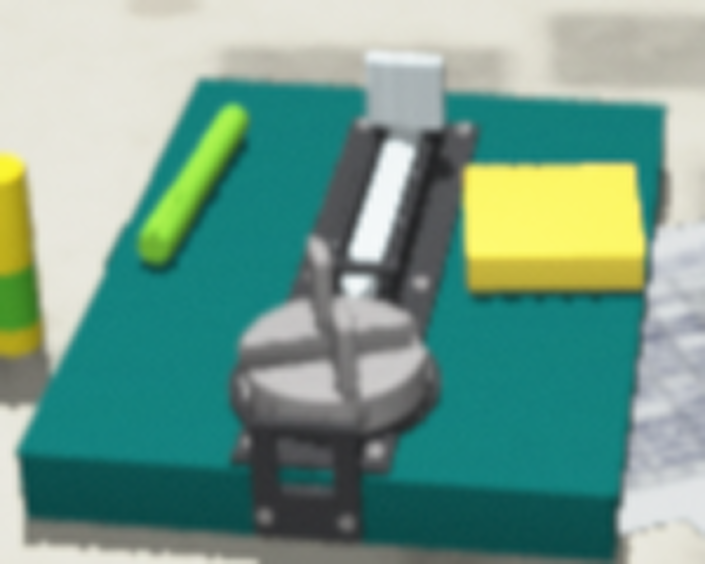

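The zoom shows the disc centred at crop (560,305). The fins lie roughly horizontal, at crop (507,308) and (625,302). The plate's top edge runs (120,117)–(95,203) and the keeper is at the right end. I'll turn these into world positions.

Run:
```python
import pickle;from h import *
d=pickle.load(open("c0.pkl","rb"));c=d["top"];s=d["side"]
T=lambda x,y,z:ray(c,215+x/4.7,225+y/4.7,z)
S=lambda x,y,z:ray(s,215+x/4.7,195+y/4.7,z)
disc=T(560,305,54);fl=T(507,308,85);fr=T(625,302,85);pl=T(107.5,160,87);fm=(fl+fr)/2
print("disc",disc,"finmid",fm,"fins",fl,fr,"len",np.linalg.norm(fl-fr),"plate",pl)
print("side: plate top",S(404,56,87),"fin far top",S(318,242,85),"near",S(340,320,85))
for ax in(disc,fm):
    v=(ax-pl)[:2];print("dist",np.hypot(*v),"deg",np.degrees(np.arctan2(v[1],v[0])))
w=(fl-fr);print("fin_a dir deg",np.degrees(np.arctan2(w[1],w[0])))
# rail plate long screws
for a,b in(((97,95),(683,285)),((60,204),(647,396))):
    v=(T(*b,37)-T(*a,37));print("screw line deg",np.degrees(np.arctan2(v[1],v[0])))
u=np.array([np.cos(np.radians(-108.3)),np.sin(np.radians(-108.3))]);print("pred disc from box",np.array([503.1,116.1])+100*u)
```

```text
disc [472.21917122  20.95619035  54.        ] finmid [472.45013319  18.67561974  85.        ] fins [471.14931751  42.05148672  85.        ] [473.75094887  -4.70024723  85.        ] len 46.82406554089961 plate [529.20664744 201.7696372   87.        ]
side: plate top [530.8226814  202.93847966  87.        ] fin far top [472.16957756  51.13490362  85.        ] near [473.4588103   -7.00032668  85.        ]
dist 189.58131503446282 deg -107.49343268651774
dist 191.68912629355887 deg -107.22268500292104
fin_a dir deg 93.18509932081382
screw line deg -107.69241805616682
screw line deg -107.7141106222301
pred disc from box [471.7007544   21.15745224]
```

carry_out:
  targets:
    - [1, [0, 0, 0], [0, 0, 0.095]]
    - [1, [0, 0, 0], [0, 0, 0.094]]
    - [1, [30, -24, 0], [0, 0, 0]]
    - [1, [30, -24, 0], [0, 0, 0]]
    - [1, [30, -24, 0], [0, 0, 0]]
    - [1, [30, -24, 0], [0, 0, 0]]
    - [1, [30, -24, 0], [0, 0, 0]]
    - [1, [30, -24, 0], [0, 0, 0]]

```text
t: 0.77
tcp_pos: [336.3, -499.4, 231.0]
orientation: [-3.141, 0.0, 0.056]
contact_force: [0.6, 0.0, 0.3]
finger_gap: 0.1
grasp_force: 0.0
```

```bash
cat >> h.py <<'E'
def to(x,y,z,yaw=None):
    from rig import manip
    s=manip.state();p=s["tcp_pos"];o=s["orientation"]
    R=cv2.Rodrigues(np.array([0,0,o[2]]))[0]@np.diag([1,-1,-1])
    print("t",round(s["t"],2),"p",p.round(1),"rpy",o.round(3),"F",s["contact_force"].round(1),"gap",round(s["finger_gap"],1),"q",s["q"].round(2))
    print("tool shift",(R.T@(np.array([x,y,z])-p)).round(1), "rz",None if yaw is None else round(o[2]-yaw,3))
E
python3 -c "
from h import *
to(443,-6,231,.056)"
```

```text
t 0.77 p [ 336.3 -499.4  231. ] rpy [-3.141  0.     0.056] F [0.6 0.  0.3] gap 0.1 q [ 0.86  0.47  0.06  1.64 -0.03  1.04 -0.59]
tool shift [ 134.1 -486.7    0. ] rz -0.0
```

carry_out:
  targets:
    - [1, [9, -32, 0], [0, 0, 0]]
    - [1, [9, -32, 0], [0, 0, 0]]
    - [1, [9, -32, 0], [0, 0, 0]]
    - [1, [9, -32, 0], [0, 0, 0]]
    - [1, [9, -32, 0], [0, 0, 0]]
    - [1, [9, -32, 0], [0, 0, 0]]
    - [1, [9, -32, 0], [0, 0, 0]]
    - [1, [9, -32, 0], [0, 0, 0]]

```text
t: 1.43
tcp_pos: [392.8, -239.8, 231.2]
orientation: [-3.141, 0.0, 0.056]
contact_force: [0.6, 0.7, 0.2]
finger_gap: 0.3
grasp_force: 0.0
```

carry_out:
  targets:
    - [1, [8, -32, 0], [0, 0, 0]]
    - [1, [8, -32, 0], [0, 0, 0]]
    - [1, [8, -32, 15], [0, 0, 0]]
    - [1, [8, -32, 15], [0, 0, 0]]
    - [1, [8, -32, 20], [0, 0, 0]]
    - [1, [8, -32, 20], [0, 0, 0]]
    - [1, [8, -26, 20], [0, 0, 0]]
    - [1, [0, 0, 0], [0, 0, 0]]

```text
t: 2.1
tcp_pos: [436.2, -15.1, 138.6]
orientation: [-3.139, 0.003, 0.063]
contact_force: [-0.1, -0.1, 0.4]
finger_gap: 0.2
grasp_force: 0.0
```

```bash
python3 -c "
from h import *
to(443,-6,66,.056)
from rig import read_camera
c=read_camera('side');cv2.imwrite('pics/s1.png',cv2.resize(c['frame'][120:340,180:420],None,fx=2.7,fy=2.7)[:,:,::-1])"
```

```text
t 2.1 p [436.2 -15.1 138.6] rpy [-3.139e+00  3.000e-03  6.300e-02] F [-0.1 -0.1  0.4] gap 0.2 q [ 0.01  0.36 -0.11  2.15  0.06  0.63 -1.65]
tool shift [ 7.3 -8.7 72.6] rz 0.007
```

View pics/s1.png

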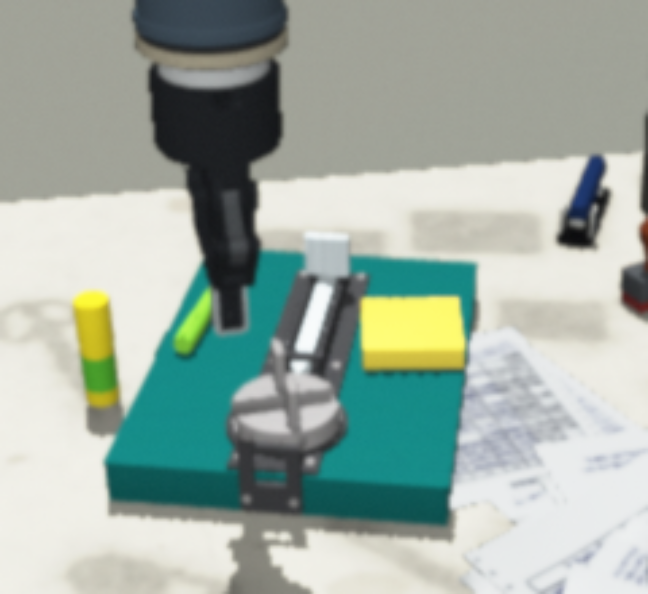

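The shut fingertips hang at crop (231,322), clear of the disc and fins on the robot's side. The box and bystanders haven't moved. I'll lower beside fin_b.

carry_out:
  targets:
    - [1, [2, -3, 15], [0, 0, 0]]
    - [1, [2, -3, 15], [0, 0, 0]]
    - [1, [2, -3, 15], [0, 0, 0]]
    - [1, [1, 0, 15], [0, 0, 0]]
    - [1, [0, 0, 10], [0, 0, 0]]
    - [1, [0, 0, 3], [0, 0, 0]]
    - [1, [0, 0, 0], [0, 0, 0]]

```text
t: 2.73
tcp_pos: [442.7, -12.3, 68.1]
orientation: [3.141, 0.001, 0.055]
contact_force: [-0.3, -0.0, -0.4]
finger_gap: 0.1
grasp_force: 0.0
```

```bash
python3 -c "
from h import *
to(443,-6,66,.056)"
```

```text
t 2.73 p [442.7 -12.3  68.1] rpy [3.141e+00 1.000e-03 5.500e-02] F [-0.3 -0.  -0.4] gap 0.1 q [-0.02  0.49 -0.08  2.22  0.09  0.44 -1.69]
tool shift [ 0.6 -6.2  2.1] rz -0.001
```

carry_out:
  targets:
    - [1, [4, -2.5, 1], [0, 0, 0]]
    - [1, [4, -2.5, 1], [0, 0, 0]]
    - [1, [3, 0, 0], [0, 0, 0]]
    - [1, [3, 0, 0], [0, 0, 0]]
    - [1, [1, 0, 0], [0, 0, 0]]
    - [1, [0, 0, 0], [0, 0, 0]]
    - [1, [0, 0, 0], [0, 0, 0]]

```text
t: 3.32
tcp_pos: [457.8, -5.5, 66.4]
orientation: [3.142, -0.0, 0.056]
contact_force: [-0.6, 0.1, 0.5]
finger_gap: 0.3
grasp_force: 0.0
```

```bash
python3 -c "
from h import *
to(457,-6,66,.056)"
```

```text
t 3.32 p [457.8  -5.5  66.4] rpy [ 3.142 -0.     0.056] F [-0.6  0.1  0.5] gap 0.3 q [-0.03  0.51 -0.08  2.18  0.09  0.46 -1.7 ]
tool shift [-0.8  0.4  0.4] rz -0.0
```

carry_out:
  targets:
    - [1, [2.8, 1.5, 0], [0, 0, -0.1]]
    - [1, [2.8, 1.5, 0], [0, 0, -0.1]]
    - [1, [2.7, 1.5, 0], [0, 0, -0.1]]
    - [1, [2.7, 1.5, 0], [0, 0, -0.1]]
    - [1, [2.7, 1.5, 0], [0, 0, -0.1]]
    - [1, [2.7, 1.5, 0], [0, 0, -0.1]]
    - [1, [0, 0, 0], [0, 0, 0]]
    - [1, [0, 0, 0], [0, 0, 0]]

```text
t: 3.98
tcp_pos: [475.7, -9.3, 66.2]
orientation: [-3.141, 0.0, 0.652]
contact_force: [-1.0, 0.1, 0.1]
finger_gap: -0.3
grasp_force: 0.1
```

```bash
python3 -c "
from h import *
to(457,-6,66,.056)
from rig import read_camera
c=read_camera('side');cv2.imwrite('pics/s2.png',cv2.resize(c['frame'][190:320,210:370],None,fx=4.5,fy=4.5,interpolation=2)[:,:,::-1])"
```

```text
t 3.98 p [475.7  -9.3  66.2] rpy [-3.141  0.     0.652] F [-1.   0.1  0.1] gap -0.3 q [ 0.1   0.53 -0.26  2.13  0.27  0.51 -1.28]
tool shift [-12.9 -14.    0.2] rz 0.596
```

View pics/s2.png

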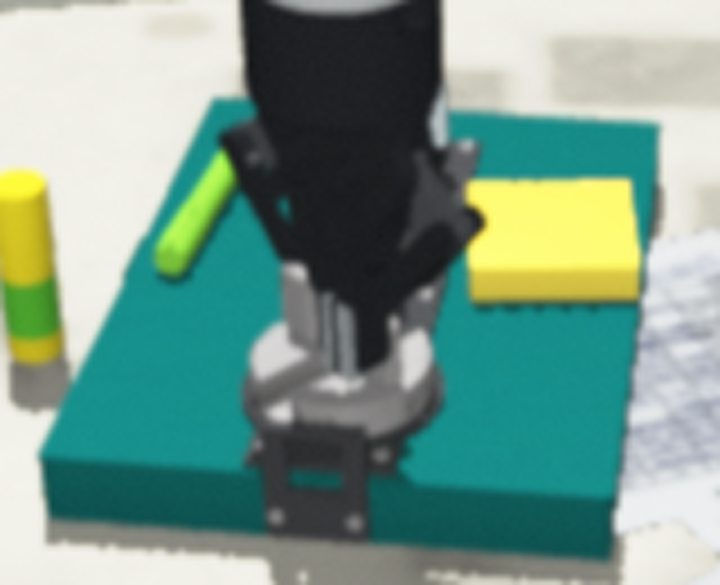

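The disc is turning with the fingertip: the far fin is at crop (300,300) and the near fin is hidden behind the fingers. The box hasn't moved. I'll continue the arc by another 0.61 rad.

carry_out:
  targets:
    - [1, [2.7, 1.5, 0], [0, 0, -0.1]]
    - [1, [2.7, 1.5, 0], [0, 0, -0.1]]
    - [1, [2.7, 1.5, 0], [0, 0, -0.1]]
    - [1, [2.7, 1.5, 0], [0, 0, -0.1]]
    - [1, [2.7, 1.5, 0], [0, 0, -0.1]]
    - [1, [2.7, 1.5, 0], [0, 0, -0.1]]
    - [1, [0.3, 0, 0], [0, 0, 0]]
    - [1, [0, 0, 0], [0, 0, 0]]

```text
t: 4.7
tcp_pos: [492.7, -1.7, 66.2]
orientation: [-3.141, -0.0, 1.251]
contact_force: [-0.1, -0.5, 0.9]
finger_gap: -0.1
grasp_force: 0.2
```

```bash
python3 -c "
from h import *
to(457,-6,66,1.264)"
```

```text
t 4.7 p [492.7  -1.7  66.2] rpy [-3.141 -0.     1.251] F [-0.1 -0.5  0.9] gap -0.1 q [ 0.21  0.56 -0.43  2.09  0.43  0.57 -0.85]
tool shift [-15.3 -32.6   0.2] rz -0.013
```

carry_out:
  targets:
    - [1, [-5, 0, 0], [0, 0, 0]]
    - [1, [-5, 0, -5], [0, 0, 0]]
    - [1, [0, 0, -20], [0, 0, 0]]
    - [1, [0, 0, -20], [0, 0, 0]]
    - [1, [10, 2, -10], [0, 0, 0]]
    - [1, [25, 3, 0], [0, 0, 0]]
    - [1, [32, 3, 0], [0, 0, 0]]
    - [1, [32, 3, 0], [0, 0, 0]]

```text
t: 5.37
tcp_pos: [531.2, 79.2, 122.1]
orientation: [3.141, 0.0, 1.251]
contact_force: [1.4, -0.0, -0.7]
finger_gap: 0.2
grasp_force: 0.0
```

carry_out:
  targets:
    - [1, [32, 0, 0], [0, 0, 0]]
    - [1, [32, 0, 0], [0, 0, 0]]
    - [1, [32, 0, 0], [0, 0, 0]]
    - [1, [32, 0, 0], [0, 0, 0]]
    - [1, [20, 0, 0], [0, 0, 0]]
    - [1, [5, 0, 0], [0, 0, 0]]
    - [1, [0, 0, 0], [0, 0, 0]]

```text
t: 5.95
tcp_pos: [578.0, 226.5, 121.4]
orientation: [-3.141, -0.001, 1.257]
contact_force: [0.3, -0.7, -0.7]
finger_gap: 0.1
grasp_force: 0.0
```

```bash
python3 -c "
from h import *
to(540,235,66,1.264)
from rig import read_camera
for n,b in(('top',(215,385,225,325)),('side',(215,365,195,315))):
    c=read_camera(n);cv2.imwrite(f'pics/{n}3.png',cv2.resize(c['frame'][b[2]:b[3],b[0]:b[1]],None,fx=4.7,fy=4.7,interpolation=2)[:,:,::-1])"
```

```text
t 5.95 p [578.  226.5 121.4] rpy [-3.141e+00 -1.000e-03  1.257e+00] F [ 0.3 -0.7 -0.7] gap 0.1 q [-0.16  0.64 -0.47  1.71  0.36  0.88 -1.09]
tool shift [ -3.7 -38.8  55.4] rz -0.007
```

View pics/top3.png

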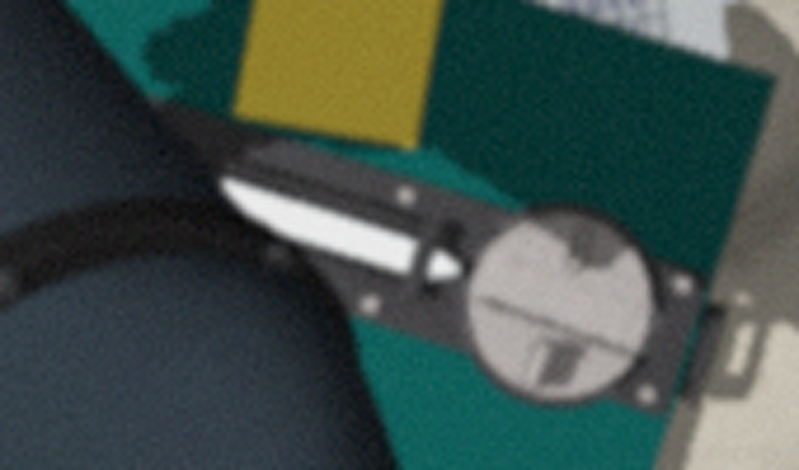

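View pics/side3.png

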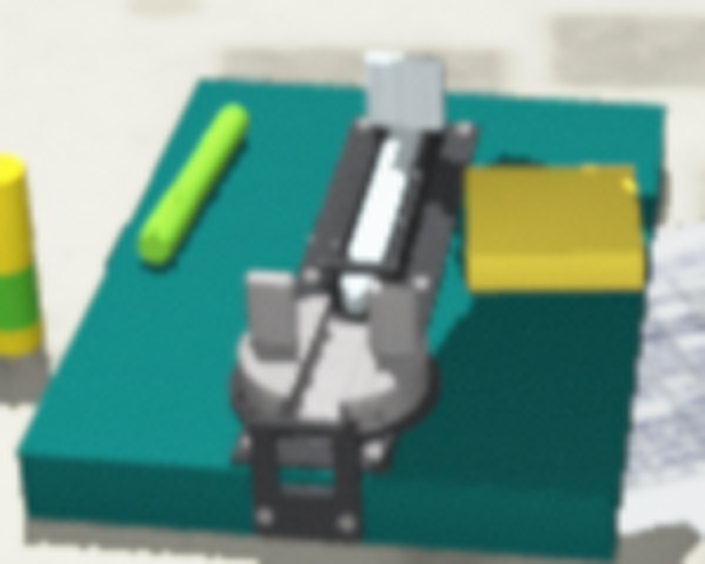

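The slot line, crop (478,297)–(635,355), lies about 2° off the bar line. The box, yellow block and highlighter are where they were. Now I'll go behind the push plate.

carry_out:
  targets:
    - [1, [-1, -13, 0], [0, 0, -0.007]]
    - [1, [-1, -13, 0], [0, 0, 0]]
    - [1, [0, -13, 0], [0, 0, 0]]
    - [1, [0, 0, 10], [0, 0, 0]]
    - [1, [0, 0, 15], [0, 0, 0]]
    - [1, [0, 0, 15], [0, 0, 0]]
    - [1, [0, 0, 12], [0, 0, 0]]
    - [1, [0, 0, 0], [0, 0, 0]]

```text
t: 6.72
tcp_pos: [539.7, 232.6, 66.7]
orientation: [-3.139, 0.003, 1.261]
contact_force: [-0.1, -0.8, -0.1]
finger_gap: -0.2
grasp_force: 0.0
```

```bash
python3 -c "
from h import *
to(540,235,68,1.264)"
```

```text
t 6.72 p [539.7 232.6  66.7] rpy [-3.139e+00  3.000e-03  1.261e+00] F [-0.1 -0.8 -0.1] gap -0.2 q [-0.21  0.67 -0.44  1.84  0.41  0.73 -1.18]
tool shift [ 2.4 -0.5 -1.3] rz -0.003
```

carry_out:
  targets:
    - [1, [-5, 0, 0], [0, 0, 0]]
    - [1, [-5, 0, 0], [0, 0, 0]]
    - [1, [-4, 0, 0], [0, 0, 0]]
    - [1, [-3, 0, 0], [0, 0, 0]]
    - [1, [-3, 0, 0], [0, 0, 0]]
    - [1, [-3, 0, 0], [0, 0, 0]]
    - [1, [-3, 0, 0], [0, 0, 0]]
    - [1, [-3, 0, 0], [0, 0, 0]]

```text
t: 7.38
tcp_pos: [532.0, 207.5, 69.6]
orientation: [3.141, -0.001, 1.263]
contact_force: [0.5, 1.9, 1.8]
finger_gap: -0.1
grasp_force: 0.8
```

carry_out:
  targets:
    - [1, [-4, 0, 0], [0, 0, 0]]
    - [1, [-4, 0, 0], [0, 0, 0]]
    - [1, [-4, 0, 0], [0, 0, 0]]
    - [1, [-4, 0, 0], [0, 0, 0]]
    - [1, [-4, 0, 0], [0, 0, 0]]
    - [1, [-4, 0, 0], [0, 0, 0]]
    - [1, [-4, 0, 0], [0, 0, 0]]
    - [1, [-4, 0, 0], [0, 0, 0]]

```text
t: 8.05
tcp_pos: [521.9, 176.5, 69.3]
orientation: [-3.142, -0.0, 1.263]
contact_force: [0.3, 2.5, 0.8]
finger_gap: 0.0
grasp_force: 0.8
```

```bash
python3 -c "
from h import *
to(472+.302*85,20.5+.953*85,67,1.264)"
```

```text
t 8.05 p [521.9 176.5  69.3] rpy [-3.142 -0.     1.263] F [0.3 2.5 0.8] gap 0.0 q [-0.12  0.62 -0.45  1.94  0.41  0.67 -1.13]
tool shift [-78.8  -0.4   2.3] rz -0.001
```

carry_out:
  targets:
    - [1, [-4, 0, 0], [0, 0, 0]]
    - [1, [-4, 0, 0], [0, 0, 0]]
    - [1, [-4, 0, 0], [0, 0, 0]]
    - [1, [-4, 0, 0], [0, 0, 0]]
    - [1, [-4, 0, 0], [0, 0, 0]]
    - [1, [-4, 0, 0], [0, 0, 0]]
    - [1, [-4, 0, 0], [0, 0, 0]]
    - [1, [-4, 0, 0], [0, 0, 0]]

```text
t: 8.72
tcp_pos: [512.2, 146.0, 69.3]
orientation: [-3.142, -0.0, 1.263]
contact_force: [0.9, 0.8, 1.1]
finger_gap: -0.0
grasp_force: 0.8
```

carry_out:
  targets:
    - [1, [-4, 0, 0], [0, 0, 0]]
    - [1, [-4, 0, 0], [0, 0, 0]]
    - [1, [-4, 0, 0], [0, 0, 0]]
    - [1, [-4, 0, 0], [0, 0, 0]]
    - [1, [-4, 0, 0], [0, 0, 0]]
    - [1, [-4, 0, 0], [0, 0, 0]]
    - [1, [-4, 0, 0], [0, 0, 0]]
    - [1, [-3, 0, 0], [0, 0, 0]]

```text
t: 9.38
tcp_pos: [502.7, 116.3, 69.3]
orientation: [-3.141, 0.0, 1.263]
contact_force: [0.6, 0.5, 0.7]
finger_gap: 0.1
grasp_force: 0.8
```

carry_out:
  targets:
    - [1, [-3, 0, 0], [0, 0, 0]]
    - [1, [-2, 0, 0], [0, 0, 0]]
    - [1, [-2, 0, 0], [0, 0, 0]]
    - [1, [0, 0, 0], [0, 0, 0]]

```text
t: 9.72
tcp_pos: [500.6, 109.5, 69.2]
orientation: [-3.141, 0.001, 1.262]
contact_force: [-0.0, -0.1, 0.0]
finger_gap: -0.2
grasp_force: 0.0
```

```bash
python3 -c "
from h import *
to(472+.302*85,20.5+.953*85,67,1.264)"
```

```text
t 9.72 p [500.6 109.5  69.2] rpy [-3.141e+00  1.000e-03  1.262e+00] F [-0.  -0.1  0. ] gap -0.2 q [-0.    0.58 -0.45  2.04  0.43  0.62 -1.05]
tool shift [-8.5 -0.4  2.2] rz -0.002
```

carry_out:
  targets:
    - [1, [-1.5, 0, 0], [0, 0, 0]]
    - [1, [-1.5, 0, 0], [0, 0, 0]]
    - [1, [-1, 0, 0], [0, 0, 0]]
    - [1, [-1, 0, 0], [0, 0, 0]]
    - [1, [-0.5, 0, 0], [0, 0, 0]]
    - [1, [-0.5, 0, 0], [0, 0, 0]]

```text
t: 10.22
tcp_pos: [499.0, 104.4, 69.3]
orientation: [-3.141, 0.0, 1.263]
contact_force: [0.1, 2.2, -0.9]
finger_gap: -0.1
grasp_force: 0.8
```

carry_out:
  targets:
    - [1, [-0.6, 0, 0], [0, 0, 0]]
    - [1, [-0.6, 0, 0], [0, 0, 0]]
    - [1, [-0.6, 0, 0], [0, 0, 0]]

```text
t: 10.47
tcp_pos: [498.4, 102.7, 69.3]
orientation: [-3.142, -0.0, 1.263]
contact_force: [0.4, 2.2, -1.6]
finger_gap: 0.1
grasp_force: 0.8
```

carry_out:
  targets:
    - [1, [-0.6, 0, 0], [0, 0, 0]]
    - [1, [-0.6, 0, 0], [0, 0, 0]]
    - [1, [-0.4, 0, 0], [0, 0, 0]]

```text
t: 10.72
tcp_pos: [498.4, 102.5, 69.4]
orientation: [3.141, -0.002, 1.264]
contact_force: [0.6, 7.1, -4.4]
finger_gap: -0.3
grasp_force: 3.6
```

carry_out:
  targets:
    - [1, [-0.5, 0, 0], [0, 0, 0]]
    - [1, [-0.5, 0, 0], [0, 0, 0]]

```text
t: 10.88
tcp_pos: [498.4, 102.5, 69.4]
orientation: [3.141, -0.004, 1.264]
contact_force: [2.0, 10.1, -5.5]
finger_gap: -0.2
grasp_force: 5.1
```

```bash
python3 -c "
from h import *
to(472+.302*85,20.5+.953*85,67,1.264)"
```

```text
t 10.88 p [498.4 102.5  69.4] rpy [ 3.141 -0.004  1.264] F [ 2.  10.1 -5.5] gap -0.2 q [ 0.01  0.58 -0.45  2.05  0.43  0.61 -1.04]
tool shift [-1.2 -0.4  2.4] rz 0.0
```

The bar has hit its stop: force rises with no further movement, at the expected travel. I'll back off straight, then rise.

carry_out:
  targets:
    - [1, [4, 0, 0], [0, 0, 0]]
    - [1, [8, 0, 0], [0, 0, 0]]
    - [1, [12, 0, 0], [0, 0, 0]]
    - [1, [12, 0, -5], [0, 0, 0]]
    - [1, [5, 0, -20], [0, 0, 0]]
    - [1, [0, 0, -30], [0, 0, 0]]
    - [1, [0, 0, -30], [0, 0, 0]]
    - [1, [0, 0, -30], [0, 0, 0]]

```text
t: 11.55
tcp_pos: [509.9, 140.8, 186.0]
orientation: [-3.141, -0.0, 1.264]
contact_force: [0.2, 0.6, -0.1]
finger_gap: 0.1
grasp_force: 0.0
```

carry_out:
  targets:
    - [1, [25, 0, -15], [0, 0, 0]]
    - [1, [30, 0, 0], [0, 0, 0]]
    - [1, [30, 0, 0], [0, 0, 0]]
    - [1, [30, 0, 0], [0, 0, 0]]
    - [1, [10, 0, 0], [0, 0, 0]]
    - [1, [0, 0, 0], [0, 0, 0]]
    - [1, [0, 0, 0], [0, 0, 0]]

```text
t: 12.13
tcp_pos: [547.5, 259.2, 199.2]
orientation: [-3.141, 0.001, 1.265]
contact_force: [-0.5, -0.6, -0.3]
finger_gap: 0.1
grasp_force: 0.0
```

```bash
python3 -c "
from h import *
to(540,235,200)
from rig import read_camera
im=[]
for n,b in(('top',(235,395,225,325)),('side',(205,365,195,320))):
    c=read_camera(n);im.append(cv2.resize(c['frame'][b[2]:b[3],b[0]:b[1]],None,fx=2.6,fy=2.6,interpolation=2)[:,:,::-1])
cv2.imwrite('pics/f.png',np.vstack(im))"
```

```text
t 12.13 p [547.5 259.2 199.2] rpy [-3.141e+00  1.000e-03  1.265e+00] F [-0.5 -0.6 -0.3] gap 0.1 q [-0.18  0.54 -0.53  1.66  0.31  1.03 -1.12]
tool shift [-25.4   0.1  -0.8] rz None
```

View pics/f.png

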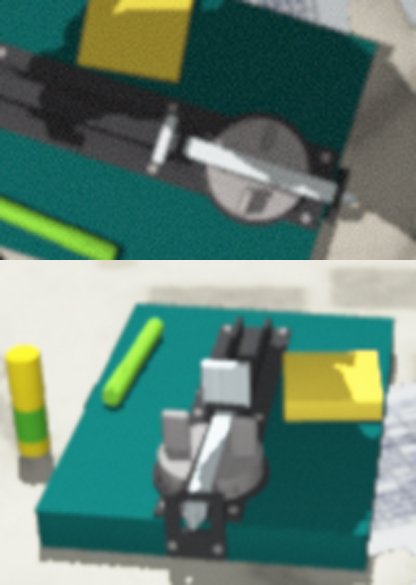

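The bar now runs through the disc, and its nose stands out through the keeper: (350,203) in the top view, (193,515) in the side view. Box and bystanders look unmoved and the arm is clear, so I'll hand it in.

```bash
python3 -c "
from rig import manip
print(manip.hand_in())"
```

```text
the job is handed in; nothing more can be done
None
```

The box is locked and the job handed in at about 12 s: the disc's slot is in line with the bar, the bar is fully home through the keeper, and the box and bystanders look unmoved in the last pictures; the hand-in returned no verdict.

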